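Index the drill-guide turret to its third stop and hold it

ROBOT

A 6-joint arm with a two-finger parallel gripper is mounted at the origin on a cart in front of the work surface, level with it; the furniture and walls round the work are solid. World frame = base frame: x ahead of the robot, y to its left, z up, the work surface at z = 0. Lengths are in m, angles in rad, forces in N, time in s.
With the tool pointing down it reaches from about 0.375 to 0.9 m from the base axis. Payload 3.1 kg.
Tool frame: the origin (TCP) lies at the centre of the arm's flange, where the gripper is bolted on; the fingertips stand 182 mm ahead of it and the grasp point (between the pads) lies 164 mm ahead of it; z points along the fingers, y is the line along which they close (so a half turn about z gives the same grasp; the last joint's range is limited). The gripper opens to 87 mm and grips with 3 to 60 N. Pads are 19 mm wide; open, the fingers measure 117 mm over their backs; the gripper's body (75 mm by 190 mm) begins 51 mm behind the grasp point.
Start: joints at [-1.397, 0.527, 1.433, -0, 1.181, -0.178], TCP at [0.216, -0.586, 0.405] pointing down, gripper open.
Joint ranges: [-3.08, 3.08], [-0.75, 2.2], [0.22, 2.44], [-1.43, 4.57], [0, 2.65], [-2.85, 2.85]. Speed limits (rad/s): [2.79, 2.79, 3.14, 3.14, 3.14, 3.14].

INTERFACE

Orientations are given as a unit quaternion [x, y, z, w].
In Python, from rig import * gives the robot as it stands.
- The arm moves only by the tool move_arm, never from a script. Its argument "commands" is a list that holds one entry, the list of rows, each a list of 6 numbers: the shift along the tool's x, y, z in units of 40 mm (1.0 is 40 mm), then the turn, a rotation vector about the tool's x, y, z in rad. A call has 1 to 12 rows; each row is the pose to reach, as a shift and turn from the pose commanded when the call began, along the tool's axes at that moment; what a row does not reach only later rows make up. A row lasts 1/8 s, in which the tool goes at most 62.5 mm and 10.7 degrees, less where a joint would pass 70% of its speed; a pose out of reach is approached as far as the arm can. A call with a gripper value outside its range is refused whole. "claw" is the closure, from -1 (fully open) to 1 (shut), so that 0 is half open, set as the call begins (left out, the last holds). The fingers move at their own pace and stop on an object; "squeeze" is the grip in N (left out, the last holds). Time passes only in rows, so rows that repeat a pose let the fingers close. It gives the time, the measured TCP pose, the force, the opening and the grip force at its end, in the units of the state.
- get_obs(): the state, without advancing time (a new reading comes with each control period).
- camera(name): name is "scene" or "top" or "wrist"; returns a dict with "pixels" (384x512x3 uint8, blue, green, red), "range_z" (384x512 float32, m along the optical axis (not along the pixel's ray), 0 where there is no reading), "camera_matrix" (3x3 intrinsics, pixels), "extrinsics" (4x4, takes a point from world to camera coordinates). Camera axes: x right, y up, looking along -z (the intrinsics and any distortion apply to the point x, -y, -z); pixel columns grow to the right and rows downward; lengths in m; the calibration is good to about 2 mm. A picture is of the moment at which its call begins.
- hand_in(): hands the job in; it is judged then, once.
The state is a dict: "time": time; "q": joint angles; "joint_velocities": joint speeds; "joint_torque": joint torques, N m; "position": TCP position; "tool_rot": TCP orientation; "ft_force": force on the tool from outside, world axes, zero at the start; "moment": the same for the moment, N m; "grip_width": finger opening in m; "grip_force": force on a finger pad.
Only numpy, scipy, OpenCV 4.12 (cv2) and the standard library are available. Lean on these libraries where they do the work, as an engineer would, in place of code of your own. Each camera call takes 0.05 s, during which the arm holds its last target. There are 200 camera calls.

TASK

The small blue-and-grey drill guide bolted to the bench has a round turret of drill bushes with a black bar knob on top. Take the knob in a light grip (no more than about 40 N a finger), turn it anticlockwise (seen from above) until it rests against its home stop, then turn it clockwise by feel, counting the clicks, to the third stop and never past it; finish while still holding the knob there, so that the turret cannot creep during drilling. Do not disturb the mixing cup, the red hex key set or the black spring clamp beside the guide.

Things in the scene. Friction and masses are not known exactly. Their poses are not given: they have to be found in the camera images.
- guide: drill guide bolted to the bench: grey base plate 190 x 120 x 12 mm (x from -75 to +115 mm), blue round housing 68 mm across, a detent screw on its -x side, and an aluminium work rest with a plywood strip (at most 45 mm high) 41 to 89 mm out on the +x side. Origin on the underside, on the turret's axis; x points from the axis to the work rest, z up.
- knob_grip (a point): centre of the knob's black bar, the point to grip, on the turret's axis 79 mm above the bench; turns with the knob. Bar 46 mm long (x axis; white line at the +x end), 14 mm thick (y axis: fingers close along this), upright from 56 to 97 mm above the bench. Under it a 50 mm disc, top at 56 mm, and the aluminium turret, 96 mm across, top at 53 mm, bushes up to 2 mm proud.
- knob (a joint): angle of knob and turret in rad: 0 against the solid home stop (bar's x axis then 0.59 rad anticlockwise of the guide's x axis), growing clockwise seen from above. Sprung click stops every 0.393 rad (22.5 degrees): no. 1 at 0.393, no. 2 at 0.785, no. 3 at 1.178, up to no. 6. It starts in no. 1 or 2. It takes about 0.17 N m to leave a stop; past half-way it drops into the next and stays.
- cup_mid (a point): centre, half-way up, of an empty clear mixing cup, 66 mm across and 62 mm high; leave alone
- hex_mid (a point): centre, about half-way up, of a red folding hex key set, 27 x 90 x 20 mm; leave alone
- clamp_mid (a point): centre, about half-way up, of a black spring clamp lying down, 52 x 110 x 19 mm; leave alone
Mind the look-alikes: they are no part of the job. Of the things shaped like the guide, the grey one is meant.

How it is judged:
On the way:
1. the knob has been turned back against its home stop (within 0.1 rad) (value of joint knob below 0.1 rad), for 0.2 s.
At the end, for the whole second after the job is handed in: The knob is at rest in its third stop (1.178 rad, within 0.12 rad) and the fingers still hold its bar (contact force over 3 N, grasp point within 35 mm of the bar's centre) (value of joint knob between 1.058 and 1.298 rad and velocity of joint knob between -0.15 and 0.15 rad/s and contact force between the fingers and knob above 3 N and distance between the grasp point and knob_grip below 0.035 m); the arm keeps its last pose, push and grip.
It fails at once if the knob is turned past the third stop (more than 0.2 rad beyond it) (value of joint knob above 1.378 rad).
It fails at once if the fingers press on the knob with more than 110 N in all (a light grip is under 40 N a finger) (contact force between the fingers and knob above 110 N).
It fails at once if the mixing cup, the hex key set or the spring clamp is moved by more than 15 mm (distance of any of cup_mid, hex_mid, clamp_mid from where it was at the start of the episode above 0.015 m).
It also fails if it takes over 45 s, if anything falls off the work surface, if the arm or the gripper's body presses on something with over 40 N, if the wrist force passes 120 N, or if a joint passes its speed limit or range.

## Working session

There is one attempt and no reset: what is moved stays moved. The work goes in short steps, Python scripts to look and compute and a tool call to move; the robot and the scene stay as the last step left them, time stands still between calls to the robot, and variables do not carry over. Pictures are saved under pics/ and viewed, at most 10 in all, crops included, and the job is handed in when it is done.

Besides the shell and the picture viewer there is one more tool, called after "Call:" by a JSON object that holds its "name" and its "arguments", one argument or row to a line. move_arm: Moves the arm, as the interface text tells. Its arguments: {"type":"object","properties":{"commands":{"type":"array","items":{"type":"array","items":{"type":"array","items":{"type":"number"}}}},"claw":{"type":"number"},"squeeze":{"type":"number"}},"required":["commands"]}

```bash
mkdir -p pics
cat > h.py <<'E'
from rig import *
import numpy as np, cv2
def snap(n,f):
    c=camera(n); cv2.imwrite('pics/'+f,c['pixels']); np.savez('pics/'+f+'.npz',**c); return c
def pts(c):
    h,w=c['range_z'].shape; K=c['camera_matrix']; z=c['range_z']
    u,v=np.meshgrid(np.arange(w),np.arange(h))
    P=np.stack([(u-K[0,2])/K[0,0]*z,-(v-K[1,2])/K[1,1]*z,-z],-1)
    E=c['extrinsics']; return (P-E[:3,3])@E[:3,:3]
E
python3 - <<'E'
from h import *
a=snap('top','t1.png');b=snap('scene','s1.png')
cv2.imwrite('pics/both.png',cv2.resize(np.vstack([a['pixels'],b['pixels']]),(400,600)) if 0 else a['pixels'])
o=get_obs();print(o)
print(a['camera_matrix'],a['extrinsics'])
E
```

```text
{'time': 0.1, 'q': array([-1.39646107e+00,  5.28401104e-01,  1.43376757e+00, -2.18258159e-05,
        1.18138467e+00, -1.78505001e-01]), 'joint_velocities': array([-0.00229181, -0.00086111, -0.00172305,  0.00032028, -0.00010226,
        0.00204351]), 'joint_torque': array([-6.45963632e-05, -4.40985882e+01, -1.77150857e+01,  6.35472802e-02,
        5.34121692e-02, -4.88682485e-05]), 'position': array([ 0.21594699, -0.58618689,  0.40385409]), 'tool_rot': array([ 9.84477088e-01,  1.75510402e-01, -8.04790990e-06, -9.80360832e-04]), 'ft_force': array([-0.40953957,  0.06451594,  0.91409408]), 'moment': array([ 0.00912498, -0.00431048,  0.02751431]), 'grip_force': 0.0, 'grip_width': 0.08664803283647227}
[[499.6911584    0.         250.91376074]
 [  0.         499.6911584  190.90429229]
 [  0.           0.           1.        ]] [[-9.65142178e-03 -9.99953405e-01  1.96978087e-04  1.00273020e-02]
 [ 9.96648389e-01 -9.60351916e-03  8.12389149e-02 -5.97532787e-01]
 [-8.12332378e-02  9.80388925e-04  9.96694637e-01 -1.17921143e+00]
 [ 0.00000000e+00  0.00000000e+00  0.00000000e+00  1.00000000e+00]]
```

View pics/t1.png

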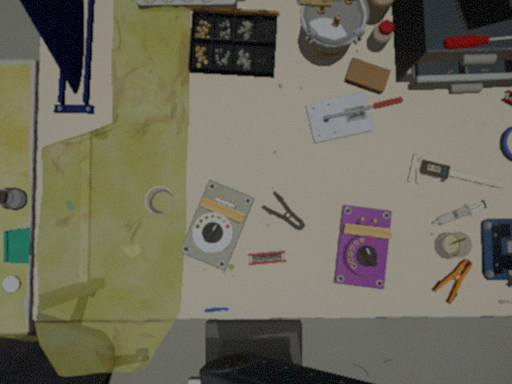

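View pics/s1.png

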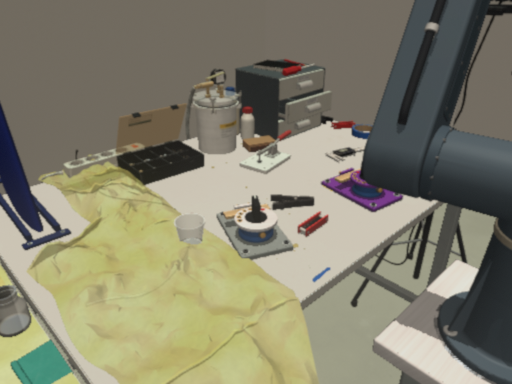

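The top view shows the grey guide at about (215,225) with its knob at (213,233). The cup is at (158,200), the clamp at (285,210) and the hex set at (266,257). The purple guide at (365,245) is the look-alike.

Run:
```python
from h import *
a=dict(np.load('pics/t1.png.npz'));P=pts(a)
p=a['pixels'][170:280,140:310]
cv2.imwrite('pics/c1.png',cv2.resize(p,(800,518),interpolation=cv2.INTER_CUBIC))
for n,(u,v) in dict(cup=(158,200),clamp=(285,210),hex=(266,257),knob=(213,233),rest=(222,208)).items(): print(n,P[v,u].round(3))
S=P[170:280,170:260]
m=(S[...,2]>.065)&(S[...,2]<.12); Q=S[m]; print('bar top',len(Q),Q.mean(0),Q.min(0),Q.max(0))
w,V=np.linalg.eigh(np.cov(Q[:,:2].T)); print(w**.5,V)
m=((S[...,2]>.045)&(S[...,2]<.065)).astype(np.uint8)
c=max(cv2.findContours(m,0,2)[0],key=cv2.contourArea)[:,0]
q=S[c[:,1],c[:,0]][:,:2].astype(np.float32);print('turret circ',cv2.minEnclosingCircle(q))
# plate
g=(S[...,2]>.006)&(S[...,2]<.1); r=cv2.minAreaRect(S[g][:,:2].astype(np.float32)*1000);print(r)
# line-of-x: plywood strip
hsv=cv2.cvtColor(a['pixels'][170:280,170:260],cv2.COLOR_BGR2HSV)
k=cv2.inRange(hsv,(10,70,100),(25,255,255))>0; k&=(S[...,2]>.03);print('ply',k.sum(),S[k].mean(0),S[k][:,2].max())
```

```text
cup [0.578 0.229 0.02 ]
clamp [ 0.552 -0.079 -0.001]
hex [ 0.439 -0.03   0.013]
knob [0.498 0.091 0.093]
rest [0.556 0.073 0.04 ]
bar top 142 [0.50134743 0.09712883 0.09354524] [0.47960271 0.0796332  0.06551393] [0.58642895 0.18779082 0.10116917]
[0.01278643 0.01572937] [[ 0.51711234 -0.85591753]
 [-0.85591753 -0.51711234]]
turret circ ((0.5004608631134033, 0.09680084139108658), 0.04797860234975815)
((520.3687744140625, 94.29490661621094), (264.2062072753906, 215.04722595214844), 0.37722247838974)
ply 458 [0.55439328 0.07422392 0.03952763] 0.056264139846627516
```

View pics/c1.png

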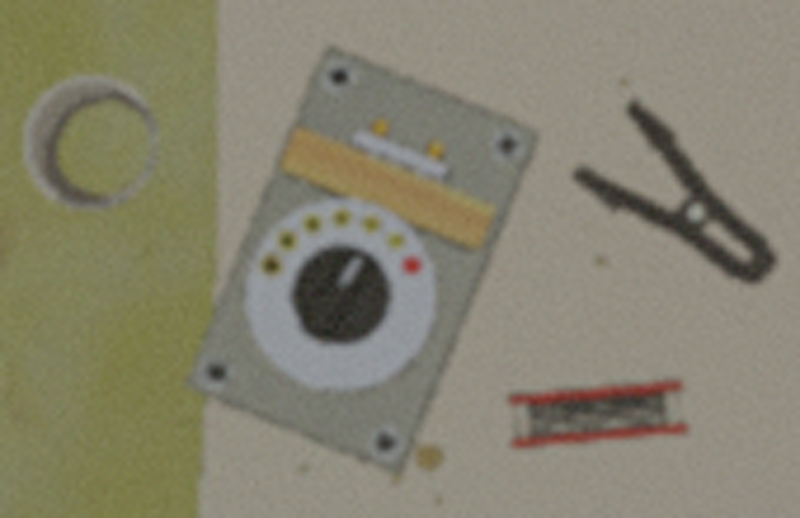

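The turret circle has a 48 mm radius, centred at (0.500, 0.097), which matches the given size. The guide's x axis is at about -0.40 rad. The white line points at about -0.55 rad, so the knob is probably in stop 2. I'm moving toward a hover above it, with the tool's x axis half a turn from the bar's to keep joint 6 within range.

Call:
{"name": "move_arm", "arguments": {
  "commands": [
    [[0.3,-0.3,0,0,0,-0.05],[0.9,-1.0,0,0,0,-0.15],[1.6,-1.7,0,0,0,-0.28],[2.4,-2.6,0,0,0,-0.42],[3.3,-3.5,0,0,0,-0.58],[4.2,-4.5,0,0,0,-0.74],[5.1,-5.5,0,0,0,-0.9],[6.0,-6.5,0,0,0,-1.05],[6.9,-7.5,0,0,0,-1.2],[7.8,-8.4,0,0,0,-1.36],[8.7,-9.4,0,0,0,-1.52],[9.6,-10.4,0,0,0,-1.68]]
  ],
  "claw": -1
}}

```text
time: 1.6
position: [0.4322, -0.0609, 0.4048]
tool_rot: [0.523, 0.852, 0.0, -0.0]
ft_force: [0.3, 0.3, 0.0]
grip_width: 0.0873
grip_force: 0.0
```

```bash
cat >> h.py <<'E'
from scipy.spatial.transform import Rotation as R
def go(p,ang):
    "shift (units) and turn from present pose to TCP p, pointing down with tool x at world angle ang"
    o=get_obs(); R0=R.from_quat(o['tool_rot'])
    a=ang/2; T=R.from_quat([np.cos(a),np.sin(a),0,0])
    print('pos',o['position'].round(4),'xang',np.arctan2(*R0.as_matrix()[[1,0],0]).round(3),'q',o['q'].round(2),'t',o['time'])
    print('shift',(R0.inv().apply(np.array(p)-o['position'])/.04).round(2),'rot',(R0.inv()*T).as_rotvec().round(3))
E
python3 -c "
from h import *
go([.5,.097,.4],2.55)"
```

```text
pos [ 0.4322 -0.0609  0.4048] xang 2.04 q [-0.4   0.27  1.88  0.    0.98 -0.87] t 1.6
shift [2.75 3.3  0.12] rot [ 0.   -0.   -0.51]
```

Call:
{"name": "move_arm", "arguments": {
  "commands": [
    [[0.7,0.8,0,0,0,-0.13],[1.4,1.6,0,0,0,-0.26],[2.0,2.4,0,0,0,-0.39],[2.5,3.0,0,0,0,-0.51],[2.75,3.3,0,0,0,-0.51],[2.75,3.3,0,0,0,-0.51],[2.75,3.3,0,0,0,-0.51]]
  ]
}}

```text
time: 2.48
position: [0.5011, 0.0933, 0.4046]
tool_rot: [0.295, 0.955, -0.0, -0.0]
ft_force: [0.6, -0.2, 0.0]
grip_width: 0.0869
grip_force: 0.0
```

Run:
```python
from h import *
c=snap('wrist','w1.png'); P=pts(c)
go([.5,.097,.243],2.55)
near=np.hypot(P[...,0]-.5,P[...,1]-.097)
m=(P[...,2]>.085)&(P[...,2]<.105)&(near<.035)
Q=P[m];print(m.sum(),Q.mean(0))
r=cv2.minAreaRect(Q[:,:2].astype(np.float32)*1000);print('bar',r)
w,V=np.linalg.eigh(np.cov(Q[:,:2].T));print(w**.5,np.arctan2(V[1,1],V[0,1]))
m=((P[...,2]>.047)&(near<.07)).astype(np.uint8)
k=max(cv2.findContours(m,0,2)[0],key=cv2.contourArea)[:,0];q=P[k[:,1],k[:,0]][:,:2].astype(np.float32);print('turret',cv2.minEnclosingCircle(q))
```

```text
pos [0.5012 0.0931 0.4047] xang 2.541 q [-0.04  0.37  1.72 -0.    1.05 -1.01] t 2.525
shift [0.08 0.07 4.04] rot [-0.001 -0.001 -0.009]
840 [0.49635682 0.09598133 0.09628413]
bar ((497.7172546386719, 95.26515197753906), (13.896724700927734, 45.803871154785156), 55.34569549560547)
[0.00398944 0.01326391] 2.5364248952940374
turret ((0.4792703688144684, 0.1111631765961647), 0.061527933925390244)
```

View pics/w1.png

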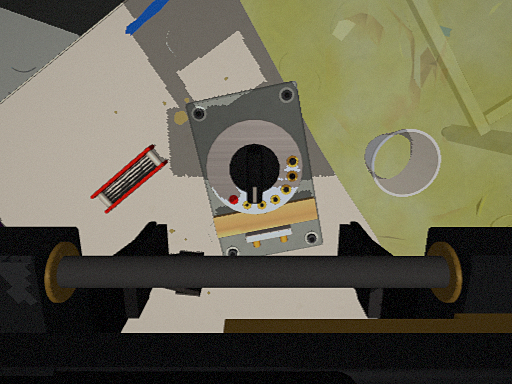

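The bar measures 13.9 x 45.8 mm, centred at (0.498, 0.095) at angle 2.54 rad, which confirms stop 2. The wrist view shows the knob at (255,168), aligned with the fingers. Next I descend and close gently.

Call:
{"name": "move_arm", "arguments": {
  "commands": [
    [[0.09,0.03,0.4,0,0,0],[0.09,0.03,1.2,0,0,0],[0.09,0.03,2.0,0,0,0],[0.09,0.03,2.7,0,0,0],[0.09,0.03,3.3,0,0,0],[0.09,0.03,3.7,0,0,0],[0.09,0.03,3.9,0,0,0],[0.09,0.03,3.98,0,0,0],[0.09,0.03,3.98,0,0,0]]
  ]
}}

```text
time: 3.65
position: [0.4996, 0.0967, 0.2459]
tool_rot: [0.295, 0.955, 0.0, 0.0]
ft_force: [-0.5, -0.7, 0.7]
grip_width: 0.0867
grip_force: 0.0
```

Call:
{"name": "move_arm", "arguments": {
  "commands": [
    [[0,0,0,0,0,0],[0,0,0,0,0,0],[0,0,0,0,0,0],[0,0,0,0,0,0],[0,0,0,0,0,0],[0,0,0,0,0,0],[0,0,0,0,0,0],[0,0,0,0,0,0],[0,0,0,0,0,0],[0,0,0,0,0,0]]
  ],
  "claw": 1,
  "squeeze": 25
}}

```text
time: 4.9
position: [0.4991, 0.0964, 0.2455]
tool_rot: [0.295, 0.956, -0.001, -0.001]
ft_force: [-1.1, -4.2, 1.6]
grip_width: 0.0137
grip_force: 25.0
```

```bash
python3 -c "
from h import *
go([.499,.096,.243],3.33);o=get_obs();print(o['ft_force'],o['moment'],o['grip_width'],o['grip_force'])"
```

```text
pos [0.4991 0.0964 0.2455] xang 2.544 q [-0.03  0.63  1.85 -0.    0.66 -1.  ] t 4.9
shift [-0.   -0.01  0.06] rot [-0.001 -0.001 -0.786]
[-1.13535456 -4.15057754  1.59689252] [-0.7916595   0.11016895  0.11626972] 0.013695995998593183 25.000193242449313
```

Call:
{"name": "move_arm", "arguments": {
  "commands": [
    [[0,0,0,0,0,-0.06],[0,0,0,0,0,-0.12],[0,0,0,0,0,-0.18],[0,0,0,0,0,-0.24],[0,0,0,0,0,-0.3],[0,0,0,0,0,-0.36],[0,0,0,0,0,-0.42],[0,0,0,0,0,-0.48],[0,0,0,0,0,-0.54],[0,0,0,0,0,-0.6],[0,0,0,0,0,-0.66],[0,0,0,0,0,-0.7]]
  ]
}}

```text
time: 6.4
position: [0.499, 0.0962, 0.2455]
tool_rot: [-0.052, 0.999, -0.001, -0.001]
ft_force: [-1.1, -6.2, 1.9]
grip_width: 0.0137
grip_force: 25.0
```

```bash
python3 -c "
from h import *
go([.499,.096,.243],3.33);o=get_obs();print(o['ft_force'],o['moment'],o['grip_width'],o['grip_force'])"
```

```text
pos [0.499  0.0962 0.2455] xang -3.038 q [-0.03  0.63  1.85 -0.    0.66 -1.7 ] t 6.4
shift [ 0.   -0.    0.06] rot [-0.001 -0.002 -0.085]
[-1.10901165 -6.15479683  1.85252352] [-0.94135278  0.16686243 -0.06060807] 0.013714940815049648 25.000633439049125
```

Call:
{"name": "move_arm", "arguments": {
  "commands": [
    [[0,0,0,0,0,-0.03],[0,0,0,0,0,-0.06],[0,0,0,0,0,-0.08],[0,0,0,0,0,-0.08]]
  ]
}}

```text
time: 6.9
position: [0.4991, 0.0961, 0.2455]
tool_rot: [-0.091, 0.996, -0.001, -0.001]
ft_force: [-2.5, -6.2, 1.2]
grip_width: 0.0139
grip_force: 25.0
```

```bash
python3 -c "
from h import *
go([.499,.096,.243],3.33);o=get_obs();print(o['ft_force'],o['moment'],o['grip_width'],o['grip_force'])"
```

```text
pos [0.4991 0.0961 0.2455] xang -2.959 q [-0.03  0.63  1.85 -0.    0.66 -1.78] t 6.9
shift [ 0.   -0.    0.06] rot [-0.001 -0.002 -0.006]
[-2.46808541 -6.22957308  1.16548783] [-0.98714835  0.11012882  0.07883948] 0.01394234541596451 25.000274442136288
```

Call:
{"name": "move_arm", "arguments": {
  "commands": [
    [[0,0,0,0,0,-0.02],[0,0,0,0,0,-0.04],[0,0,0,0,0,-0.04]]
  ]
}}

```text
time: 7.28
position: [0.499, 0.0961, 0.2455]
tool_rot: [-0.109, 0.994, -0.0, -0.001]
ft_force: [-1.4, -6.2, 1.9]
grip_width: 0.0139
grip_force: 25.0
```

```bash
python3 -c "
from h import *
go([.499,.096,.243],3.33);o=get_obs();print(o['ft_force'],o['moment'],o['grip_width'],o['grip_force'])"
```

```text
pos [0.499  0.0961 0.2455] xang -2.922 q [-0.03  0.63  1.85 -0.    0.66 -1.82] t 7.275
shift [ 0.   -0.    0.06] rot [-0.    -0.002  0.031]
[-1.42984647 -6.18058761  1.93546074] [-1.06545306  0.11007109 -0.55285237] 0.013889104110712883 25.00048697926104
```

The moment of -0.55 N m is well above the 0.17 N m detent, so the knob is against the home stop. I hold there briefly, then turn clockwise, logging at each stop.

Call:
{"name": "move_arm", "arguments": {
  "commands": [
    [[0,0,0,0,0,0],[0,0,0,0,0,0],[0,0,0,0,0,0.06],[0,0,0,0,0,0.12],[0,0,0,0,0,0.18],[0,0,0,0,0,0.24],[0,0,0,0,0,0.3],[0,0,0,0,0,0.36],[0,0,0,0,0,0.42],[0,0,0,0,0,0.42]]
  ]
}}

```text
time: 8.52
position: [0.499, 0.0963, 0.2455]
tool_rot: [0.099, 0.995, -0.001, -0.001]
ft_force: [-2.6, -5.1, 1.6]
grip_width: 0.0139
grip_force: 25.0
```

```bash
python3 -c "
from h import *
go([.499,.096,.243],2.155);o=get_obs();print(o['ft_force'],o['moment'],o['grip_width'],o['grip_force'])"
```

```text
pos [0.499  0.0963 0.2455] xang 2.943 q [-0.03  0.63  1.85 -0.    0.66 -1.4 ] t 8.525
shift [-0.   -0.01  0.06] rot [-0.002 -0.001  0.788]
[-2.63632511 -5.11322699  1.64967982] [-0.88974193  0.18292115 -0.10553874] 0.013887244329497807 25.00025692395866
```

Call:
{"name": "move_arm", "arguments": {
  "commands": [
    [[0,0,0,0,0,0.06],[0,0,0,0,0,0.12],[0,0,0,0,0,0.18],[0,0,0,0,0,0.24],[0,0,0,0,0,0.3],[0,0,0,0,0,0.36],[0,0,0,0,0,0.39],[0,0,0,0,0,0.39]]
  ]
}}

```text
time: 9.52
position: [0.4991, 0.0963, 0.2455]
tool_rot: [0.29, 0.957, -0.001, -0.001]
ft_force: [-1.1, -3.9, 1.5]
grip_width: 0.0135
grip_force: 25.0
```

```bash
python3 -c "
from h import *
go([.499,.096,.243],2.155);o=get_obs();print(o['ft_force'],o['moment'],o['grip_width'],o['grip_force'])"
```

```text
pos [0.4991 0.0963 0.2455] xang 2.553 q [-0.03  0.63  1.85 -0.    0.66 -1.01] t 9.525
shift [-0.   -0.01  0.06] rot [-0.002 -0.     0.398]
[-1.0714332  -3.9344911   1.49571401] [-0.84660571  0.09070662 -0.03584173] 0.013526995689909914 25.000264160335064
```

Call:
{"name": "move_arm", "arguments": {
  "commands": [
    [[0,0,0,0,0,0.06],[0,0,0,0,0,0.12],[0,0,0,0,0,0.18],[0,0,0,0,0,0.24],[0,0,0,0,0,0.3],[0,0,0,0,0,0.36],[0,0,0,0,0,0.4],[0,0,0,0,0,0.4],[0,0,0,0,0,0.4],[0,0,0,0,0,0.4]]
  ]
}}

```text
time: 10.78
position: [0.4991, 0.0964, 0.2455]
tool_rot: [0.474, 0.88, -0.001, -0.0]
ft_force: [-1.9, -4.8, 2.3]
grip_width: 0.0136
grip_force: 25.0
```

Run:
```python
from h import *
go([.499,.096,.243],2.155);o=get_obs();print(o['ft_force'],o['moment'],o['grip_width'],o['grip_force'])
c=snap('wrist','w2.png')
```

```text
pos [0.4991 0.0964 0.2455] xang 2.154 q [-0.03  0.63  1.85 -0.    0.66 -0.61] t 10.775
shift [-0.01 -0.01  0.06] rot [-0.001  0.    -0.001]
[-1.90207294 -4.83735626  2.26140488] [-0.83703686  0.09876461  0.06020487] 0.013615965907495312 25.00018699793145
```

View pics/w2.png

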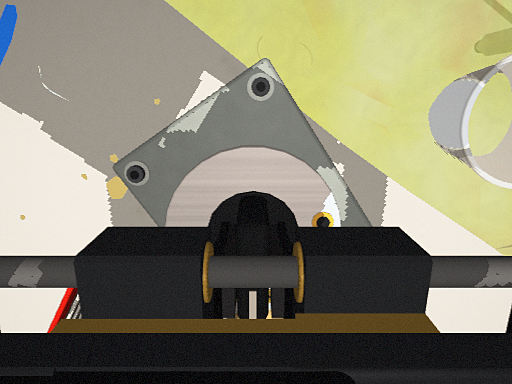

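The fingers hold the bar (x about 255, y 200–310), with the white line centred between them at (252,305). The tool is at 2.154 rad, 1.18 rad clockwise of home, and the moment is near zero, so the knob is seated in stop 3.

```bash
python3 -c "
from rig import *
print(hand_in())"
```

```text
the job is handed in; nothing more can be done
None
```

I turned the knob back to its home stop, then clockwise three clicks to the third stop, and handed the job in still holding it at 25 N a finger; the hand-in returned no verdict.

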